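Close the glue-up clamp through its guard window

ROBOT

A 6-joint arm with a two-finger parallel gripper is mounted at the origin on the work surface. World frame = base frame: x ahead of the robot, y to its left, z up, the work surface at z = 0. Lengths are in m, angles in rad, forces in N, time in s.
With the tool pointing down it reaches from about 0.275 to 0.875 m from the base axis. Payload 12.5 kg.
Tool frame: the origin (TCP) lies midway between the tips of the shut fingers; the grasp point (between the pads) lies 19 mm behind it; z points along the fingers, y is the direction in which the jaws open and shut (so a half turn about z gives the same grasp; the last joint's range is limited). The gripper opens to 85 mm and grips with 20 to 120 N. Pads are 22 mm wide; open, the fingers measure 114 mm over their backs; the gripper's body (76 mm by 85 mm) begins 54 mm behind the grasp point. The pads swing forward as they close: fully open they stand 13 mm farther back than shut.
Start: joints at [1.13, 0.351, 1.652, -0, 1.139, -0.085], TCP at [0.192, 0.516, 0.231] pointing down, gripper open.
Joint ranges: [-2.75, 2.75], [-0.79, 2.1], [0.01, 2.65], [-1.57, 4.71], [0.07, 3.14], [-2.87, 2.87]. Speed limits (rad/s): [2.22, 2.22, 2.79, 3.14, 3.14, 3.14].

INTERFACE

Orientations are given as a unit quaternion [x, y, z, w].
In Python, from station import manip, vision gives the robot as it stands.
- The arm moves only by the tool arm_command, never from a script. Its argument "commands" is a list that holds one entry, the list of rows, each a list of 5 numbers: the closure in counts, from 0 (fully open) to 255 (shut), then the shift along the tool's x, y, z in mm, then the turn about the tool's z in rad. In form: [[[claw, x, y, z, turn], ...]]. A call has 1 to 5 rows; each row shifts and turns the commanded pose from where the row before left it, along the tool's axes as they then stand; what a row does not reach is not made up. A row lasts 1/10 s, in which the tool goes at most 50 mm and 8.59 degrees, less where a joint would pass 70% of its speed; a pose out of reach is approached as far as the arm can. A call with a gripper value outside its range is refused whole. The fingers move at their own pace and stop on an object; "force" is the grip in N (left out, the last holds). Time passes only in rows, so rows that do not move let the fingers close. It gives the time, the measured TCP pose, the force and the opening at its end, in the units of the state.
- manip.state(): the state, without advancing time (a new reading comes with each control period).
- vision.capture(name): name is "scene" or "top"; returns a dict with "frame" (384x512x3 uint8, blue, green, red), "fovy" (degrees; the focal length in pixels is half the picture's height over the tangent of half this angle, whatever the lens; pixels are square), "cx", "cy" (the principal point, pixels), "k1" (the pictures are not rectified: a ray, as slopes to the right and down, at radius r is drawn at 1 + k1 r^2 times it, then the intrinsics apply), "xyz" and "attitude" of the camera in the world. Camera axes: x right, y down, z forward; pixel columns grow to the right and rows downward; lengths in m; the calibration is good to about 2 mm. A picture is of the moment at which its call begins. There is no depth.
- manip.job_done(): hands the job in, once; it reports no verdict.
The state is a dict: "t": time; "joint_positions": joint angles; "joint_vel": joint speeds; "joint_torque": joint torques, N m; "ee_pos": TCP position; "eef_rot": TCP orientation; "ft_force": force on the tool from outside, world axes, zero at the start; "wrist_torque": the same for the moment, N m; "width": opening from 0.0 (shut) to 1.0 (fully open).
Only numpy, scipy, OpenCV 4.12 (cv2) and the standard library are available. Lean on these libraries where they do the work, as an engineer would, in place of code of your own. Each camera call takes 0.05 s, during which the arm holds its last target.

TASK

Reach down through the open window in the top of the clamp's guard cage and press the lever's pad down with your fingertips until the clamp's foot sits firmly on the glued wood, then draw back out and leave the lever down. Do not touch the guard at any time. Do not lift the lever, and leave the wood and the bottle, tin and offcut beside the clamp as they are.

Things in the scene. Friction and masses are not known exactly. Their poses are not given: they have to be found in the camera images.
- station: The clamp's grey base plate, 270 x 200 x 18 mm, fixed to the bench at any yaw within about 20 degrees. Origin: centre of its underside on the bench; x points along the lever from its pad end to its hinge (away from the robot), z up. A bracket carries the hinge 85 mm along +x from the origin, 85 mm above the bench; the hinge axis runs along y.
- lever (a joint): Angle (rad) of the clamp lever: 0 is fully raised, it grows as the pad is pressed down. It starts at 0.03 to 0.08; at 0.25 the lever is level and its foot meets the wood, which stops it there (rubber and wood give a little, up to about 0.02). The hinge is stiff by friction: about 2 to 3 N at the pad moves it, no spring, and it stays where it is left. After that the pad resists hard: 6 to 20 N at the pad seats the foot firmly.
- lever_pad (a point): Centre of the top face of the lever's black rubber pad, 50 mm long x 44 mm wide, at the free end of the steel lever, 140 mm from the hinge. It lies about 22 to 30 mm below the top of the guard at the start, and is pressed down about 23 to 31 mm, drifting up to 6 mm towards the robot; at the end its top is 97 mm above the bench, 53 mm below the top of the guard. The round foot, 32 mm across, is midway between pad and hinge.
- guard: Guard cage over the clamp, fixed: 255 x 182 mm, steel posts and bars at the sides with an aluminium frame on top; its top is 150 mm above the bench. Origin: on the top face of the base plate (18 mm above the bench); axes parallel to the station's, but the cage is displaced up to 8 mm along x and 10 mm along y from the station's origin. Nothing of the robot may touch it.
- window (a point): Centre of the rectangular window in the top of the guard, at the height of the frame's top face (150 mm above the bench). The opening is 110 mm along the station's x and 120 mm along its y; the frame is 6 mm thick. Behind it (+x) the top is closed by bars. The lever pad lies under the opening, within about 10 mm of its middle sideways and 15 mm along x.
- wood: Two pieces of wood glued together, loose on the base plate under the lever's foot: 70 x 100 x 22 mm below, 60 x 80 x 18 mm above, 40 mm high in all. Origin: centre of the underside.
- glue: White glue bottle, 52 mm across, 130 mm tall, standing beside the clamp. Origin: centre of the underside.
- tin: Round tin, 66 mm across, 70 mm tall, standing beside the clamp. Origin: centre of the underside.
- offcut: Loose wooden offcut 110 x 45 x 30 mm, lying beside the clamp. Origin: centre of the underside.
There are look-alikes about, which are no part of the job. What is shaped like the wood but pink or turquoise is not meant.

How it is judged:
By the outcome, as a careful person would: the job done as asked, in the order asked, and still so for the second after the job is handed in, with the robot touching nothing.
It also fails if it takes over 35 s, if anything falls off the work surface, if the arm or the gripper's body presses on something with over 40 N, if the wrist force passes 120 N, or if a joint passes its speed limit or range.

## Working session

There is one attempt and no reset: what is moved stays moved. The work goes in short steps, Python scripts to look and compute and a tool call to move; the robot and the scene stay as the last step left them, time stands still between calls to the robot, and variables do not carry over. Pictures are saved under pics/ and viewed, and the job is handed in when it is done.

Besides the shell and the picture viewer there is one more tool, called in YAML: its name, and indented under it one key for each argument. arm_command: Moves the arm, as the interface text tells. Its arguments: {"type":"object","properties":{"commands":{"type":"array","items":{"type":"array","items":{"type":"array","items":{"type":"number"}}}},"force":{"type":"number"}},"required":["commands"]}

```bash
mkdir -p pics; ls; cat > h.py <<'E'
import numpy as np,cv2,json
from scipy.spatial.transform import Rotation as R
def K(c):
    f=c["frame"].shape[0]/2/np.tan(np.radians(c["fovy"])/2)
    return np.array([[f,0,c["cx"]],[0,f,c["cy"]],[0,0,1.]]),np.array([c["k1"],0,0,0.])
def rot(c):
    a=np.array(c["attitude"],float)
    return R.from_quat(a).as_matrix() if a.size==4 else a.reshape(3,3)
def ray(c,p):
    k,d=K(c); q=cv2.undistortPoints(np.array(p,float).reshape(-1,1,2),k,d).reshape(-1,2)
    return np.c_[q,np.ones(len(q))]@rot(c).T
def plane(c,p,z):
    r=ray(c,p); o=np.array(c["xyz"]); return o+r*((z-o[2])/r[:,2])[:,None]
def proj(c,P):
    k,d=K(c); M=rot(c).T; P=np.array(P,float).reshape(-1,1,3)
    return cv2.projectPoints(P,cv2.Rodrigues(M)[0],-M@np.array(c["xyz"]),k,d)[0].reshape(-1,2)
E
python3 - <<'E'
from station import manip,vision
import cv2,pickle
print(manip.state())
for n in("scene","top"):
    c=vision.capture(n); print({k:v for k,v in c.items() if k!="frame"})
    pickle.dump(c,open(n+".pkl","wb")); cv2.imwrite(f"pics/{n}0.png",cv2.resize(c["frame"],(768,576),interpolation=cv2.INTER_CUBIC))
E
```

```text
pics
{'t': 0.0, 'joint_positions': array([ 1.13036181e+00,  3.51251697e-01,  1.65246797e+00,  1.66840362e-05,
        1.13911027e+00, -8.45689323e-02]), 'joint_vel': array([ 5.98465219e-04, -3.08283859e-03, -2.01618508e-04,  1.11489174e-03,
        7.42864132e-05, -3.88451711e-04]), 'joint_torque': array([ 4.87738089e-04, -5.06109560e+01, -2.91410851e+01, -3.10641769e-05,
        4.50259118e-03, -9.19688517e-06]), 'ee_pos': array([0.19142547, 0.51523413, 0.23073328]), 'eef_rot': array([ 1.76998790e-01,  9.84210875e-01, -5.95483923e-04, -1.67851033e-04]), 'ft_force': array([-0.31471716, -0.33262977,  0.72661794]), 'wrist_torque': array([ 0.00755056, -0.00485489, -0.00429279]), 'width': 1.000802877301235}
{'fovy': 54.95582749616689, 'cx': 258.66518783233704, 'cy': 196.20533484301546, 'k1': -0.10491470189843749, 'xyz': array([1.0658279 , 0.01088556, 0.77323494]), 'attitude': array([ 0.73289242,  0.62221901, -0.17911309, -0.20887963])}
{'fovy': 44.700383306874606, 'cx': 256.5389257758905, 'cy': 195.41444242261707, 'k1': -0.05169707522181396, 'xyz': array([0.46600576, 0.05356066, 1.33609377]), 'attitude': array([ 0.70586878, -0.70443533,  0.05224152, -0.05282957])}
```

View pics/scene0.png

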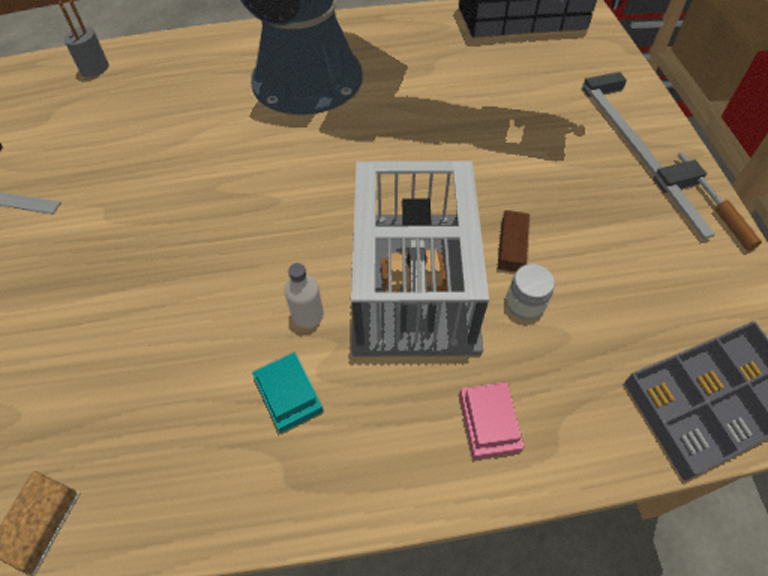

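View pics/top0.png

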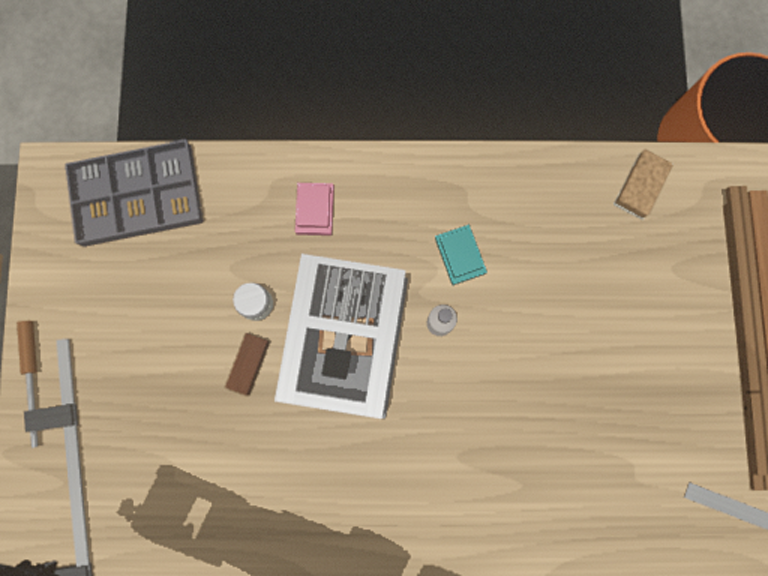

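The top view shows the white guard frame with its window (scaled px about x 297–375, y 328–400) and the black pad at about (337,363). The scene view shows the pad at (416,211). Next I'll measure both.

```bash
cat > meas.py <<'E'
import pickle,sys
from h import *
C={n:pickle.load(open(n+".pkl","rb")) for n in("top","scene")}
roi={"top":(175,160,280,285),"scene":(228,100,332,240)}
for n,c in C.items():
    x0,y0,x1,y1=roi[n]; f=c["frame"][y0:y1,x0:x1]; h=cv2.cvtColor(f,cv2.COLOR_BGR2HSV)
    m=((h[...,2]>(150 if n=="scene" else 165))&(h[...,1]<40)).astype(np.uint8)*255
    m=cv2.morphologyEx(m,cv2.MORPH_CLOSE,np.ones((2,2)))
    cs,hi=cv2.findContours(m,cv2.RETR_CCOMP,cv2.CHAIN_APPROX_NONE)
    i=max(range(len(cs)),key=lambda i:cv2.contourArea(cs[i]))
    for j,q in enumerate(cs):
        if j==i or (hi[0][j][3]==i and cv2.contourArea(q)>150):
            b=cv2.boxPoints(cv2.minAreaRect(q))+[x0,y0]
            ap=cv2.approxPolyDP(q,5,True).reshape(-1,2)+[x0,y0]
            P=plane(c,ap,.150); print(n,"outer" if j==i else "hole",cv2.contourArea(q)); print(np.c_[ap,P[:,:2].round(4)])
            Pb=plane(c,q.reshape(-1,2)+[x0,y0],.150)[:,:2].astype(np.float32)
            (cx,s,a)=cv2.minAreaRect(Pb*1000); print("  rect mm",np.round(cx,1),np.round(s,1),round(a,1))
    d=(h[...,2]<45).astype(np.uint8)
    k,l,st,ce=cv2.connectedComponentsWithStats(d)
    for t in range(1,k):
        if st[t,4]>60: print(n,"dark",st[t]+[x0,y0,0,0,0],ce[t]+[x0,y0],plane(C[n],[ce[t]+[x0,y0]],.123))
    cv2.imwrite(f"pics/{n}_{sys.argv[1]}.png",np.hstack([cv2.resize(f,None,fx=3.6,fy=3.6),cv2.cvtColor(cv2.resize(m,None,fx=3.6,fy=3.6),cv2.COLOR_GRAY2BGR)]))
E
python3 meas.py a
```

```text
top outer 7017.5
[[2.020e+02 1.700e+02 7.101e-01 1.962e-01]
 [1.840e+02 2.680e+02 4.587e-01 2.369e-01]
 [2.550e+02 2.790e+02 4.320e-01 5.820e-02]
 [2.700e+02 1.810e+02 6.814e-01 2.010e-02]]
  rect mm [570.7 127.8] [182.6 256.5] 80.9
top hole 2103.5
[[2.050e+02 2.190e+02 5.826e-01 1.861e-01]
 [2.510e+02 2.270e+02 5.625e-01 6.870e-02]
 [2.440e+02 2.690e+02 4.567e-01 8.580e-02]
 [1.970e+02 2.610e+02 4.763e-01 2.044e-01]]
  rect mm [519.9 135.9] [124.6 113.8] 80.9
top hole 296.0
[[2.550e+02 1.820e+02 6.787e-01 5.880e-02]
 [2.500e+02 2.190e+02 5.829e-01 7.130e-02]
 [2.450e+02 2.130e+02 5.982e-01 8.410e-02]]
  rect mm [631.1  66.8] [23.7 96.6] 80.9
top hole 1399.5
[[2.130e+02 1.760e+02 6.943e-01 1.674e-01]
 [2.190e+02 1.850e+02 6.707e-01 1.516e-01]
 [2.210e+02 1.770e+02 6.917e-01 1.467e-01]
 [2.270e+02 1.790e+02 6.864e-01 1.311e-01]
 [2.260e+02 1.900e+02 6.577e-01 1.334e-01]
 [2.270e+02 1.790e+02 6.864e-01 1.311e-01]
 [2.340e+02 1.790e+02 6.865e-01 1.130e-01]
 [2.330e+02 1.950e+02 6.447e-01 1.152e-01]
 [2.350e+02 1.810e+02 6.812e-01 1.104e-01]
 [2.430e+02 1.810e+02 6.813e-01 8.980e-02]
 [2
[... 1025 characters left out ...]
 [2.780e+02 1.860e+02 6.644e-01 1.146e-01]
 [2.770e+02 1.960e+02 6.876e-01 1.081e-01]
 [2.510e+02 1.960e+02 6.791e-01 5.710e-02]]
  rect mm [641.7 122.9] [124.2  95.5] 80.7
scene hole 2098.5
[[2.500e+02 1.150e+02 4.597e-01 8.810e-02]
 [3.030e+02 1.140e+02 4.764e-01 2.103e-01]
 [3.070e+02 1.510e+02 5.855e-01 1.937e-01]
 [2.510e+02 1.520e+02 5.687e-01 7.390e-02]]
  rect mm [522.5 141.5] [125.7 113.2] 80.7
scene dark [269 133  18  17 305] [277.51147541 140.98032787] [[0.52510597 0.14150735 0.123     ]]
scene dark [235 202   7  28  92] [238.32608696 214.94565217] [[0.70267073 0.02711332 0.123     ]]
scene dark [312 202  12  27 108] [316.81481481 214.42592593] [[0.72738362 0.18349197 0.123     ]]
```

```bash
python3 - <<'E'
import pickle
from h import *
C={n:pickle.load(open(n+".pkl","rb")) for n in("top","scene")}
pp={}
for n,(x0,y0,x1,y1),t in(("top",(200,222,250,268),50),("scene",(254,118,302,152),45)):
    f=C[n]["frame"][y0:y1,x0:x1]; g=f.max(2)
    print(n,[int((g<t).sum()) for t in(30,40,50,60,70)])
    m=(g<t).astype(np.uint8); k,l,st,ce=cv2.connectedComponentsWithStats(m)
    i=1+np.argmax(st[1:,4]); pp[n]=ce[i]+[x0,y0]; print(n,pp[n],st[i])
    q=cv2.findContours((l==i).astype(np.uint8),0,1)[0][0].reshape(-1,2)+[x0,y0]
    (cx,s,a)=cv2.minAreaRect((plane(C[n],q,.123)[:,:2]*1000).astype(np.float32)); print(" z.123",cx,s,a)
    cv2.imwrite(f"pics/pad_{n}.png",cv2.resize(f,None,fx=12,fy=12,interpolation=0))
a=[(np.array(C[n]["xyz"]),ray(C[n],[pp[n]])[0]) for n in pp]
A=np.c_[a[0][1],-a[1][1]]; s=np.linalg.lstsq(A,a[1][0]-a[0][0],rcond=None)[0]
print(a[0][0]+s[0]*a[0][1],a[1][0]+s[1]*a[1][1])
E
```

```text
top [0, 0, 0, 3, 164]Traceback (most recent call last):
  File "<stdin>", line 9, in <module>
    return _wrapfunc(a, 'argmax', axis=axis, out=out, **kwds)
    return bound(*args, **kwds)
ValueError: attempt to get argmax of an empty sequence
```

View pics/top_a.png

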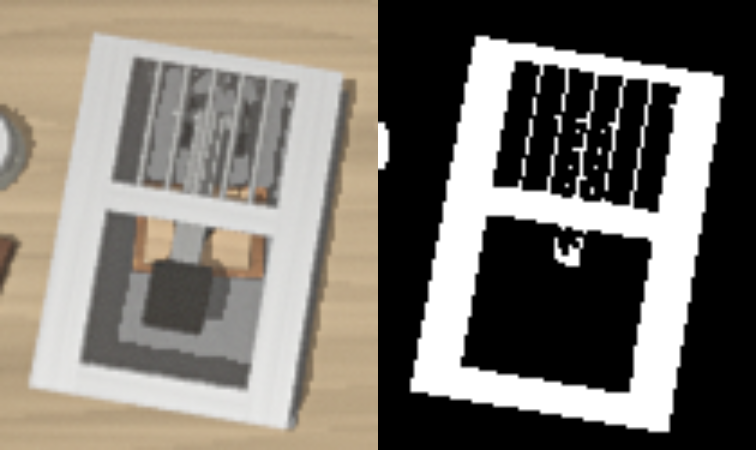

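View pics/scene_a.png

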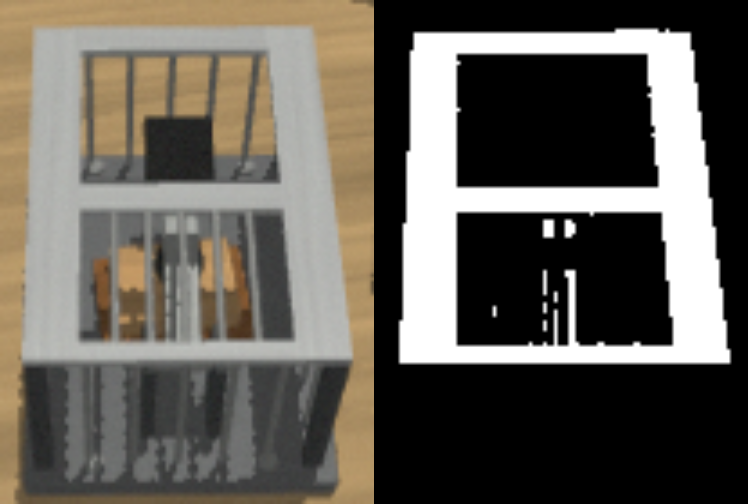

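```bash
python3 - <<'E'
import pickle
from h import *
C={n:pickle.load(open(n+".pkl","rb")) for n in("top","scene")}
pp={}
for n,(x0,y0,x1,y1),t in(("top",(203,225,247,262),75),("scene",(254,118,302,152),50)):
    f=C[n]["frame"][y0:y1,x0:x1]; g=f.max(2)
    print(n,[int((g<t).sum()) for t in(40,50,60,65,70,75,80,85)])
    m=(g<t).astype(np.uint8); 
    m=cv2.morphologyEx(m,cv2.MORPH_OPEN,np.ones((5,5)))
    k,l,st,ce=cv2.connectedComponentsWithStats(m)
    i=1+np.argmax(st[1:,4]); print(n,st[i])
    q=cv2.findContours((l==i).astype(np.uint8),0,1)[0][0]
    pp[n]=np.array(cv2.minAreaRect(q)[0])+[x0,y0];print(pp[n],ce[i]+[x0,y0])
    q=q.reshape(-1,2)+[x0,y0]
    (cx,s,a)=cv2.minAreaRect((plane(C[n],q,.123)[:,:2]*1000).astype(np.float32)); print(" z.123",cx,s,a)
a=[(np.array(C[n]["xyz"]),ray(C[n],[pp[n]])[0]) for n in pp]
A=np.c_[a[0][1],-a[1][1]]; s=np.linalg.lstsq(A,a[1][0]-a[0][0],rcond=None)[0]
print(a[0][0]+s[0]*a[0][1],a[1][0]+s[1]*a[1][1])
E
```

```text
top [0, 0, 2, 7, 163, 283, 296, 306]
top [ 13   8  17  19 277]
[224.23999977 241.81999969] [224.18050542 241.79783394]
 z.123 (526.1152954101562, 138.1351776123047) (41.418331146240234, 45.60749053955078) 82.0309066772461
scene [251, 306, 315, 328, 335, 341, 385, 439]
scene [ 15  15  18  17 306]
[277.5 141. ] [277.5 141. ]
 z.123 (524.818359375, 141.85650634765625) (39.66220474243164, 48.59913635253906) 79.81672668457031
[0.52599484 0.13808034 0.1243178 ] [0.52645272 0.14115786 0.12455512]
```

The pad is at about (0.526, 0.139, 0.124) and the window centre at about (0.521, 0.139), with yaw about -9°. I'll shut the fingers and travel high.

arm_command:
  commands:
    - [[255,-35,-19,0,0],[255,-35,-19,0,0],[255,-35,-19,0,0],[255,-35,-19,0,0],[255,-35,-19,0,0]]

```text
t: 0.6
ee_pos: [0.3232, 0.3641, 0.2311]
eef_rot: [0.177, 0.984, -0.0, -0.0]
ft_force: [1.0, 1.3, -0.0]
width: 0.142
```

arm_command:
  commands:
    - [[255,-35,-19,0,0],[255,-35,-19,0,0],[255,-35,-19,0,0],[255,-35,-19,0,0],[255,-35,-19,0,0]]

```text
t: 1.1
ee_pos: [0.4542, 0.2141, 0.2312]
eef_rot: [0.177, 0.984, -0.0, -0.0]
ft_force: [-0.8, 0.8, 0.9]
width: 0.0
```

arm_command:
  commands:
    - [[255,-35,-19,0,0],[255,-35,-19,0,0],[255,0,0,0,-0.1],[255,0,0,0,-0.095],[255,0,0,0,0]]

```text
t: 1.6
ee_pos: [0.5057, 0.1552, 0.2309]
eef_rot: [0.08, 0.997, -0.0, -0.0]
ft_force: [-0.6, 0.2, 0.4]
width: -0.003
```

arm_command:
  commands:
    - [[255,-20,-13,20,0],[255,0,0,20,0],[255,0,0,0,0]]

```text
t: 1.9
ee_pos: [0.5222, 0.1392, 0.189]
eef_rot: [0.082, 0.997, -0.001, -0.002]
ft_force: [0.2, 0.5, -0.5]
width: -0.001
```

```bash
cat > look.py <<'E'
import sys
from station import manip,vision
from h import *
s=manip.state(); print(s["t"],s["ee_pos"],s["ft_force"])
ims=[]
for n,(x0,y0,x1,y1) in(("top",(170,150,290,290)),("scene",(220,70,340,210))):
    c=vision.capture(n); p=proj(c,[s["ee_pos"]]); print(n,p)
    ims.append(cv2.resize(c["frame"][y0:y1,x0:x1],None,fx=3.3,fy=4,interpolation=cv2.INTER_CUBIC))
cv2.imwrite(f"pics/{sys.argv[1]}.png",np.hstack(ims))
E
python3 look.py b
```

```text
1.9 [0.52218315 0.13920611 0.18896023] [ 0.16340155  0.53867507 -0.52561101]
top [[221.93803495 242.06391989]]
scene [[277.41602099 120.08188565]]
```

View pics/b.png

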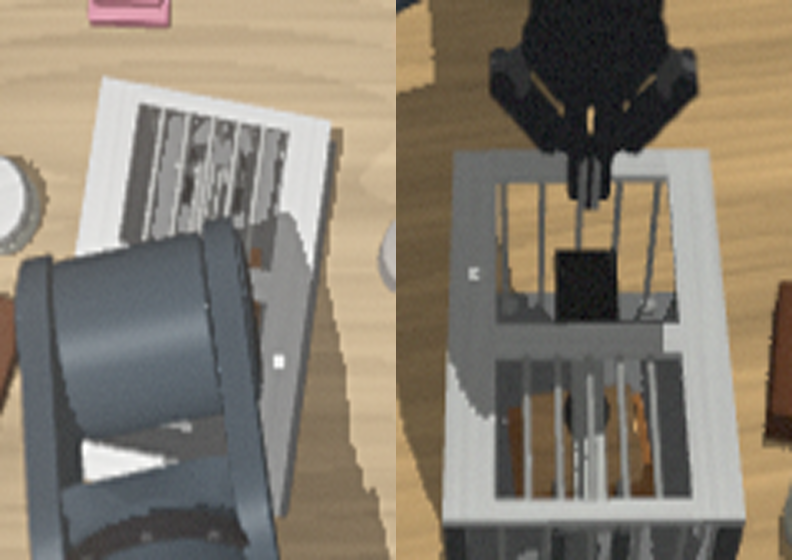

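The scene view shows the fingertips at about (590,200), in line laterally with the pad at (586,285). The splayed knuckles will stay above the frame. Going down.

arm_command:
  commands:
    - [[255,0,0,20,0],[255,0,0,20,0],[255,0,0,15,0],[255,0,0,5,0],[255,0,0,0,0]]

```text
t: 2.5
ee_pos: [0.5236, 0.1398, 0.1318]
eef_rot: [0.08, 0.997, 0.0, 0.0]
ft_force: [0.8, 1.0, 0.6]
width: 0.003
```

```bash
python3 look.py c
```

```text
2.5 [0.52358118 0.13976068 0.13180007] [0.77025475 1.03927131 0.58087648]
top [[223.37467044 242.61448126]]
scene [[276.78508678 138.04588296]]
```

View pics/c.png

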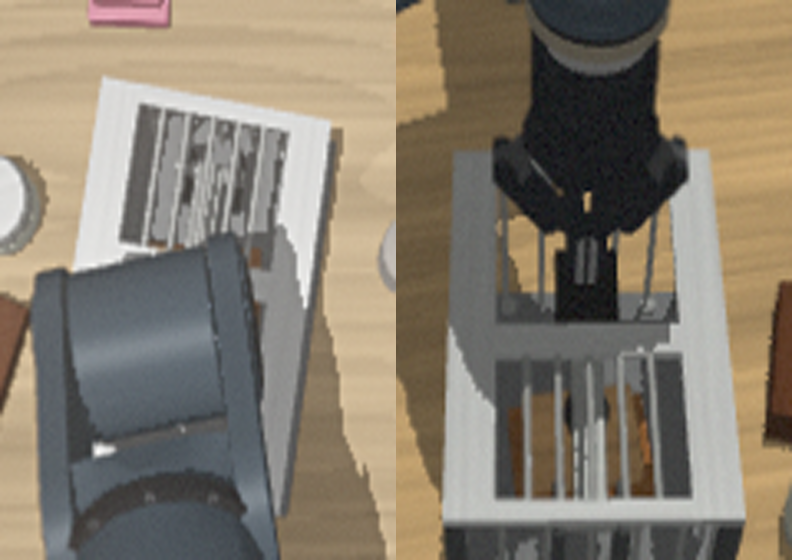

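The tips are over the pad at about (586,275) in the scene view. Pressing down in small steps.

arm_command:
  commands:
    - [[255,0,0,4,0],[255,0,0,4,0],[255,0,0,4,0],[255,0,0,3,0],[255,0,0,0,0]]

```text
t: 3.1
ee_pos: [0.5233, 0.1395, 0.1158]
eef_rot: [0.08, 0.997, -0.0, -0.0]
ft_force: [-0.8, -0.3, -0.3]
width: -0.0
```

arm_command:
  commands:
    - [[255,1,0,4,0],[255,1,0,4,0],[255,0,0,3,0],[255,0,0,2,0],[255,0,0,0,0]]

```text
t: 3.6
ee_pos: [0.5212, 0.1398, 0.1029]
eef_rot: [0.08, 0.997, -0.0, -0.0]
ft_force: [0.4, -0.5, 0.3]
width: -0.004
```

The force still reads about zero at a height where contact is expected, so I'll look.

```bash
python3 look.py d
```

```text
3.6 [0.52122877 0.13981355 0.1028697 ] [ 0.39039205 -0.52669027  0.3413962 ]
top [[224.12420328 244.04019971]]
scene [[276.14816168 145.42667052]]
```

View pics/d.png

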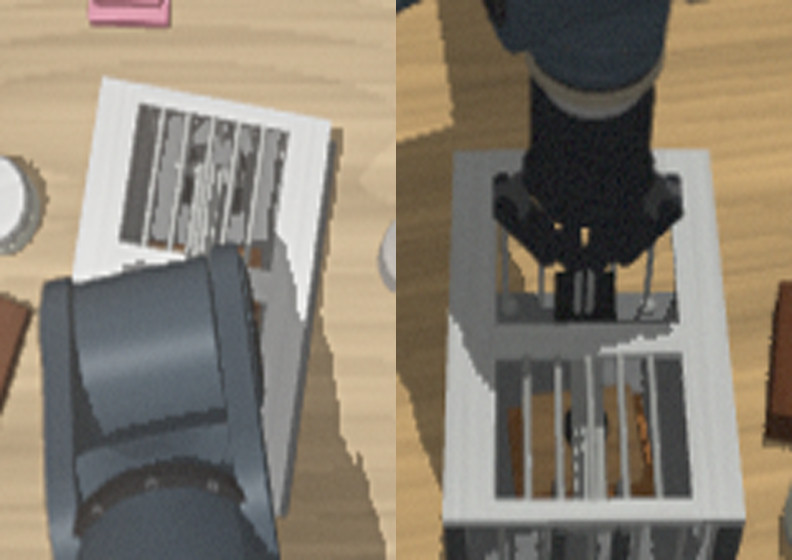

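The pad has moved down with the tips, so the low hinge friction is just lost in the sensor noise. I'll keep going in small steps.

arm_command:
  commands:
    - [[255,0,0,2,0],[255,0,0,2,0],[255,0,0,0,0]]

```text
t: 4.0
ee_pos: [0.5214, 0.1398, 0.099]
eef_rot: [0.08, 0.997, -0.0, -0.0]
ft_force: [0.7, 0.3, 0.5]
width: 0.0
```

arm_command:
  commands:
    - [[255,0,0,1,0],[255,0,0,1,0],[255,0,0,0,0]]

```text
t: 4.3
ee_pos: [0.5215, 0.1398, 0.0972]
eef_rot: [0.08, 0.997, -0.0, 0.0]
ft_force: [0.2, 0.3, -0.4]
width: 0.0
```

arm_command:
  commands:
    - [[255,0,0,1,0],[255,0,0,0,0]]

```text
t: 4.5
ee_pos: [0.5216, 0.1398, 0.097]
eef_rot: [0.08, 0.997, 0.0, 0.0]
ft_force: [-4.3, -0.8, 10.6]
width: 0.001
```

```bash
python3 look.py e; python3 -c "
from station import manip
s=manip.state();print(s['ft_force'],s['wrist_torque'],s['joint_torque'])"
```

```text
4.5 [0.52159715 0.13980263 0.09697217] [-4.32623905 -0.80362248 10.59239245]
top [[224.2846993  244.00107814]]
scene [[276.08089533 147.15519609]]
[-3.85257916 -0.6941844  10.02414907] [-0.07081801  0.81309607  0.02088632] [-3.13735642e-01 -4.86106575e+01 -2.24335992e+01 -3.99875455e-02
 -1.15464862e+00 -3.32652007e-04]
```

View pics/e.png

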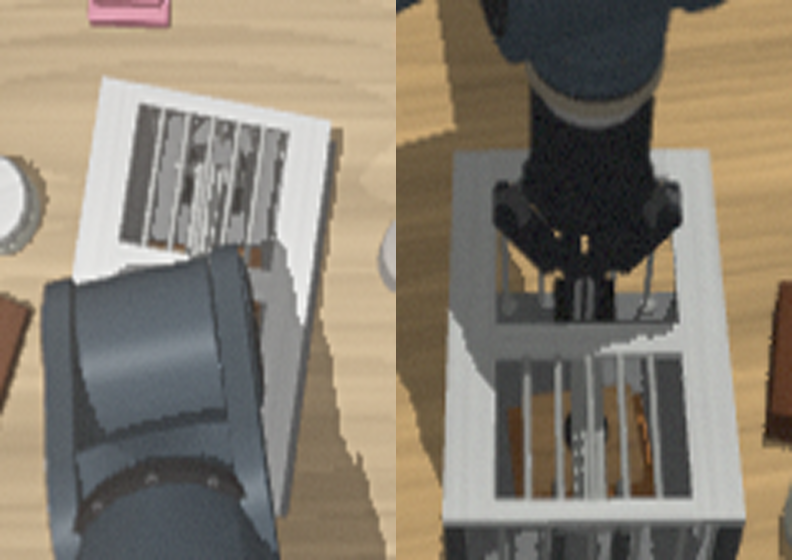

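There is firm contact at z = 0.097 with 10.6 N, which is the expected seated height. I'll add a touch more and hold.

arm_command:
  commands:
    - [[255,0,0,0.3,0],[255,0,0,0,0],[255,0,0,0,0]]

```text
t: 4.9
ee_pos: [0.5216, 0.1398, 0.097]
eef_rot: [0.08, 0.997, 0.0, 0.0]
ft_force: [-6.1, -1.2, 14.4]
width: 0.002
```

Seated at 14 N. Now straight out.

arm_command:
  commands:
    - [[255,0,0,-3,0],[255,0,0,-10,0],[255,0,0,-20,0],[255,0,0,-25,0],[255,0,0,-30,0]]

```text
t: 5.4
ee_pos: [0.5212, 0.1397, 0.1849]
eef_rot: [0.08, 0.997, -0.0, -0.0]
ft_force: [-0.4, 0.5, 1.0]
width: -0.002
```

arm_command:
  commands:
    - [[255,0,0,-35,0],[255,35,35,-20,0],[255,35,35,0,0],[255,35,35,0,0],[255,35,35,0,0]]

```text
t: 5.9
ee_pos: [0.4064, 0.2991, 0.2386]
eef_rot: [0.081, 0.997, 0.0, 0.001]
ft_force: [0.0, 0.6, -0.4]
width: 0.003
```

arm_command:
  commands:
    - [[255,35,35,0,0],[255,35,35,0,0],[255,35,35,0,0],[255,25,35,0,0],[255,0,0,0,0]]

```text
t: 6.4
ee_pos: [0.2993, 0.4603, 0.2382]
eef_rot: [0.078, 0.997, 0.001, 0.0]
ft_force: [0.5, -1.0, -0.6]
width: 0.0
```

```bash
python3 look.py f; python3 - <<'E'
from station import manip,vision
import pickle,cv2
for n in("scene","top"):
    c=vision.capture(n); pickle.dump(c,open(n+"2.pkl","wb")); cv2.imwrite(f"pics/{n}9.png",cv2.resize(c["frame"],(768,576),interpolation=cv2.INTER_CUBIC))
E
```

```text
6.4 [0.29930298 0.46026509 0.2382043 ] [ 0.49879755 -1.04571645 -0.5565553 ]
top [[ 80.0192554  337.37269625]]
scene [[386.64231091  28.43690629]]
```

View pics/f.png

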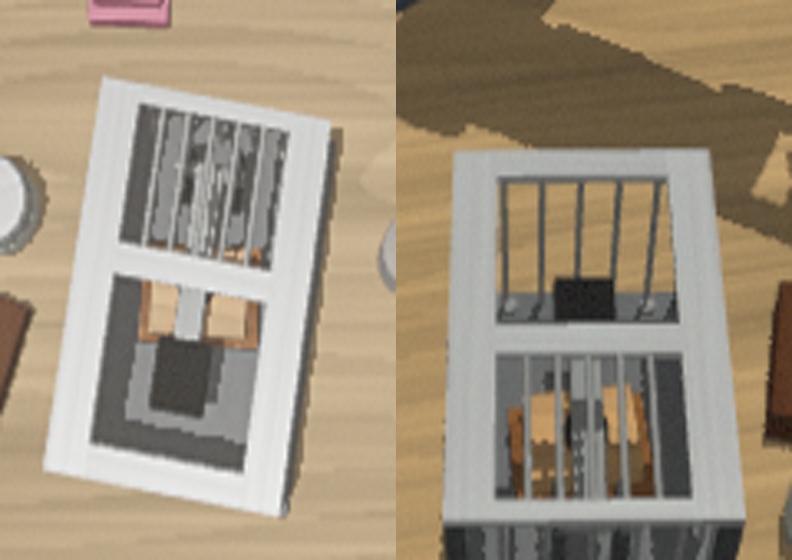

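View pics/top9.png

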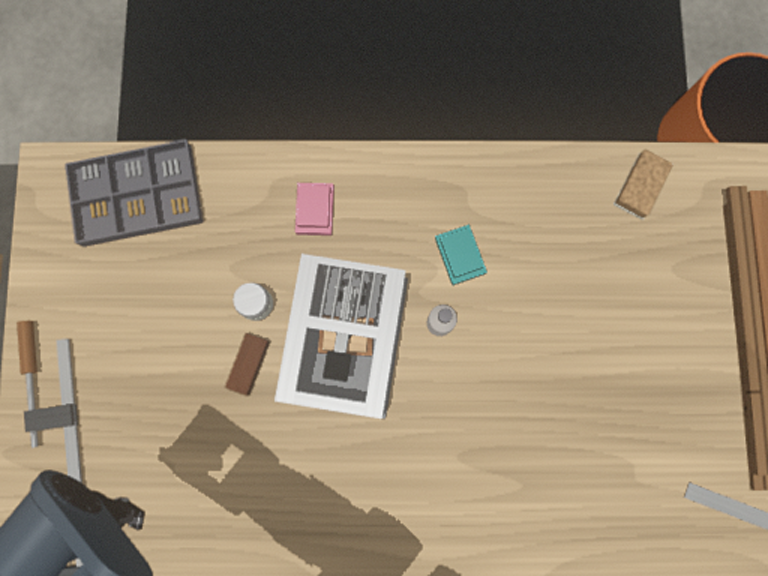

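The pictures show the pad low and level in the cage (top view, scaled px about (337,366)), with the bottle, tin and offcut where they were. One numeric check of the pad height next.

```bash
python3 - <<'E'
import pickle
from h import *
pp={}
for suf in("","2"):
  C={n:pickle.load(open(n+suf+".pkl","rb")) for n in("top","scene")}; a=[]
  for n,(x0,y0,x1,y1),t in(("top",(203,225,247,262),75),("scene",(258,118,302,151),50)):
    m=(C[n]["frame"][y0:y1,x0:x1].max(2)<t).astype(np.uint8); m=cv2.morphologyEx(m,cv2.MORPH_OPEN,np.ones((5,5)))
    k,l,st,ce=cv2.connectedComponentsWithStats(m); i=1+np.argmax(st[1:,4])
    q=cv2.boxPoints(cv2.minAreaRect(np.argwhere(l==i)[:,::-1].astype(np.float32)))+[x0,y0]
    # edge nearest the robot
    q=q[np.argsort(-q[:,1] if n=="top" else q[:,1])[:2]]; p=q.mean(0)+(0,.5 if n=="top" else -.5)
    a.append((np.array(C[n]["xyz"]),ray(C[n],[p])[0])); print(suf,n,st[i],p)
  s=np.linalg.lstsq(np.c_[a[0][1],-a[1][1]],a[1][0]-a[0][0],rcond=None)[0]
  print("near edge",a[0][0]+s[0]*a[0][1],a[1][0]+s[1]*a[1][1])
A,B=[pickle.load(open("top"+s+".pkl","rb"))["frame"] for s in("","2")]
d=cv2.absdiff(A,B).max(2)>40
print("diff tin/offcut/bottle",d[185:270,145:182].sum(),d[200:228,282:308].sum())
E
```

```text
top [ 13   8  17  19 277] [222.98999977 251.06999969]
 scene [ 11  15  18  17 306] [277.5 132.5]
near edge [0.50212004 0.14089348 0.12624594] [0.50283675 0.14563211 0.12660939]
2 top [15 14 10 10 59] [226.75 248.75]
2 scene [ 10  22  18  10 176] [276.5 139.5]
near edge [0.50865609 0.13229561 0.11020797] [0.51021881 0.14245272 0.1109147 ]
diff tin/offcut/bottle 0 0
```

```bash
python3 - <<'E'
import pickle
from h import *
C={n:pickle.load(open(n+"2.pkl","rb")) for n in("top","scene")}
g=C["top"]["frame"][225:264,203:247].max(2)
for t in(75,78,80,85):
    m=cv2.morphologyEx((g<t).astype(np.uint8),cv2.MORPH_OPEN,np.ones((5,5)))
    k,l,st,ce=cv2.connectedComponentsWithStats(m); i=1+np.argmax(st[1:,4]); 
    q=cv2.boxPoints(cv2.minAreaRect(np.argwhere(l==i)[:,::-1].astype(np.float32)))+[203,225]
    p=q[np.argsort(-q[:,1])[:2]].mean(0)+(0,.5)
    a=[(np.array(C["top"]["xyz"]),ray(C["top"],[p])[0]),(np.array(C["scene"]["xyz"]),ray(C["scene"],[[276.5,139.5]])[0])]
    s=np.linalg.lstsq(np.c_[a[0][1],-a[1][1]],a[1][0]-a[0][0],rcond=None)[0]
    print(t,st[i],ce[i]+[203,225],p,a[0][0]+s[0]*a[0][1])
E
```

```text
75 [15 14 10 10 59] [222.25423729 243.74576271] [226.75 248.75] [0.50865609 0.13229561 0.11020797]
78 [ 14  10  17  18 266] [224.72180451 243.46240602] [223.94059801 252.5940609 ] [0.49897515 0.14037976 0.09798247]
80 [ 14  10  17  18 270] [224.73333333 243.45925926] [223.66153908 252.70769119] [0.49868623 0.14114172 0.09756406]
85 [ 13  10  18  18 280] [224.50714286 243.57142857] [223.4615407  252.80769348] [0.4984318  0.14169141 0.09720957]
```

The pad top is at about 0.0975 m, so the lever is fully down, and the neighbours haven't moved. Handing in.

```bash
python3 -c "
from station import manip
print(manip.job_done())"
```

```text
the job is handed in; nothing more can be done
None
```

I pressed the lever down through the guard window and the clamp's foot is seated on the glued wood. I used shut fingers, drew straight back out, and handed the job in at about 6.6 s.

- **Press:** The pad stopped hard at z = 0.097 m. I held it at 10.6 N, then 14.4 N, within the 6–20 N needed. On the way down the force sensor read about zero, so the 2–3 N of hinge friction never showed. I confirmed the pad was moving from the pictures instead.
- **Lever left down:** After I withdrew, the two camera views put the pad top at about 0.0975 m, against the expected 0.097 m. The first try at this check gave a wrong 0.110 m because the colour threshold was too tight. Three looser thresholds gave 0.097–0.098 m.
- **Surroundings:** Before and after top pictures show no change around the bottle, tin and offcut. The wood looked in place by eye, with no separate measurement.
- **Guard:** No force reading or picture showed contact with it. The two cameras disagreed by about 6 mm on the window's sideways position, well inside the roughly 26 mm I estimated between fingers and frame.

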